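# Make up a counter display of penlights on the counting scale

## Task

The display carton stands mouth-down on the bench: turn it over and stand it mouth-up on the scale's platter, then press the tare button while it is still empty. Drop every penlight from the stock case into the carton, one to a cell, lens up and right down on the cell's floor, and only then stand the filled carton upright on the floor of the grey dispatch tray. Leave everything else on the bench where it is.

Things in the scene. Friction and masses are not known exactly. Their poses are not given: they have to be found in the camera images.
- carton_mid (a point): Centre (half-way up) of the open display carton, brown board, 118.5 mm long (its x axis), 60 mm wide (y), 70 mm tall (z); z points out of the open mouth, so straight down at the start, when it stands mouth-down on the table. It also stands steadily on either of its 60 x 70 mm ends, so it can be turned over in two quarter turns with a new grip between.
- carton: The same carton (frame at the same centre, same axes), 90 g empty. Walls and floor 2.5 mm thick, bottom closed. A pale board insert leaves four cells in a row along x in the middle, each 26.5 mm (x) by 30 mm (y) and 67.5 mm deep to the rim, between two solid shoulders; partitions (2.5 mm) and shoulders end 3.5 mm below the rim.
- cell0 (a point): Centre of the floor of cell 0 of the carton (in the carton's frame at x = -43.5 mm, y = 0, z = -32.5 mm); axes as the carton's.
- cell1 (a point): Centre of the floor of cell 1 of the carton (in the carton's frame at x = -14.5 mm, y = 0, z = -32.5 mm); axes as the carton's.
- cell2 (a point): Centre of the floor of cell 2 of the carton (in the carton's frame at x = 14.5 mm, y = 0, z = -32.5 mm); axes as the carton's.
- cell3 (a point): Centre of the floor of cell 3 of the carton (in the carton's frame at x = 43.5 mm, y = 0, z = -32.5 mm); axes as the carton's.
- light0_mid (a point): Centre of an aluminium penlight, a round rod 22 mm in diameter and 96 mm long, 60 g, flat tail with a 3 mm chamfer, dark ring under the lens end; z axis along it towards the lens, which is up. Starts standing in the stock case with its tail 3 mm above the table and its top 39 mm above the case. May be absent. Resting on the floor of a carton cell its top stands 28.5 mm above the carton's rim.
- light1_mid (a point): Centre of an aluminium penlight, a round rod 22 mm in diameter and 96 mm long, 60 g, flat tail with a 3 mm chamfer, dark ring under the lens end; z axis along it towards the lens, which is up. Starts standing in the stock case with its tail 3 mm above the table and its top 39 mm above the case. May be absent. Resting on the floor of a carton cell its top stands 28.5 mm above the carton's rim.
- light2_mid (a point): Centre of an aluminium penlight, a round rod 22 mm in diameter and 96 mm long, 60 g, flat tail with a 3 mm chamfer, dark ring under the lens end; z axis along it towards the lens, which is up. Starts standing in the stock case with its tail 3 mm above the table and its top 39 mm above the case. May be absent. Resting on the floor of a carton cell its top stands 28.5 mm above the carton's rim.
- light3_mid (a point): Centre of an aluminium penlight, a round rod 22 mm in diameter and 96 mm long, 60 g, flat tail with a 3 mm chamfer, dark ring under the lens end; z axis along it towards the lens, which is up. Starts standing in the stock case with its tail 3 mm above the table and its top 39 mm above the case. May be absent. Resting on the floor of a carton cell its top stands 28.5 mm above the carton's rim.
- stock: The stock case, fixed: a cardboard tray with a dark grey foam insert, 123 mm (x) by 171 mm (y), 60 mm tall (foam 55 mm), with 2 x 3 square pockets 27 mm wide at 48 mm pitch (x = -24, 24; y = -48, 0, 48 mm); penlights stand only in the four corner pockets, of which some may be empty. Origin under its centre on the table.
- platter (a point): Centre of the top of the counting scale's steel platter, 45 mm above the table; the platter measures 190 mm (x) by 220 mm (y). The scale's console lies beside it on its -x side, level with the platter within 4 mm.
- tare_top (a point): Top of the white tare button, 22 mm across, on the console of the scale near its +y end, standing 17 mm proud of the console in a black collar; it is pressed straight down.
- tare (a joint): Travel of the tare button in m: 0 up, 0.005 fully down (about 4 N); it springs back. Counts as pressed beyond 0.0035.
- tray_floor (a point): Centre of the inner floor (4 mm above the table) of the grey dispatch tray, fixed, open-topped, 190 mm (x) by 230 mm (y) outside, walls 4 mm thick and 45 mm high.
- scanner: Bystander: a black hand-held barcode scanner standing on its foot, about 75 x 60 x 75 mm; origin at the centre of its underside.
- taperoll: Bystander: a roll of packing tape lying flat, 96 mm across, 48 mm high; origin at the centre of its underside.
- cutter: Bystander: a grey box cutter lying flat, 150 x 28 x 14 mm; origin at the centre of its underside.
- mug: Bystander: a white mug, 95 mm high; origin at the centre of its underside.
- marker: Bystander: a black marker pen lying flat, 130 x 17 x 17 mm; origin at the centre of its underside.
- parcel: Bystander: a small taped parcel, 120 x 90 x 60 mm; origin at the centre of its underside.

How it is judged (in metres and radians):
On the way, in this order (a step that is already met when the one before it is completed fails the run):
1. the empty carton stands mouth-up on the scale's platter, let go (angle between carton_mid's own z axis and vertical below 0.1 rad and x of carton_mid in the frame of platter between -0.09 and 0.09 m and y of carton_mid in the frame of platter between -0.1 and 0.1 m and z of carton_mid in the frame of platter between 0.03 and 0.04 m and linear speed of carton below 0.02 m/s and contact force between carton and the fingers below 0.1 N and distance between each of light0_mid, light1_mid, light2_mid, light3_mid and carton_mid above 0.09 m), for 0.3 s.
2. the tare button is pressed while the empty carton stands on the platter (angle between carton_mid's own z axis and vertical below 0.1 rad and x of carton_mid in the frame of platter between -0.09 and 0.09 m and y of carton_mid in the frame of platter between -0.1 and 0.1 m and z of carton_mid in the frame of platter between 0.03 and 0.04 m and distance between each of light0_mid, light1_mid, light2_mid, light3_mid and carton_mid above 0.09 m and value of joint tare above 0.0035 m), for 0.05 s.
3. every penlight stands lens up on the floor of a cell, the carton still on the scale (angle between carton_mid's own z axis and vertical below 0.1 rad and x of carton_mid in the frame of platter between -0.09 and 0.09 m and y of carton_mid in the frame of platter between -0.1 and 0.1 m and z of carton_mid in the frame of platter between 0.03 and 0.04 m and z of each of light0_mid, light1_mid, light2_mid, light3_mid in the frame of carton_mid below 0.021 m and x of light0_mid in the frame of carton_mid between -0.056 and 0.056 m and y of light0_mid in the frame of carton_mid between -0.014 and 0.014 m and angle between each of light0_mid, light1_mid, light2_mid, light3_mid's own z axis and vertical below 0.3 rad and x of light1_mid in the frame of carton_mid between -0.056 and 0.056 m and y of light1_mid in the frame of carton_mid between -0.014 and 0.014 m and x of light2_mid in the frame of carton_mid between -0.056 and 0.056 m and y of light2_mid in the frame of carton_mid between -0.014 and 0.014 m and x of light3_mid in the frame of carton_mid between -0.056 and 0.056 m and y of light3_mid in the frame of carton_mid between -0.014 and 0.014 m), for 0.3 s.
At the end, for the whole second after the job is handed in: The carton stands upright (within 6 degrees) on the dispatch tray's floor, at rest and let go, with every penlight that was in the stock case inside it, lens up and bottomed out (within 5.5 mm of the cell's floor) (angle between carton_mid's own z axis and vertical below 0.1 rad and x of carton_mid in the frame of tray_floor between -0.09 and 0.09 m and y of carton_mid in the frame of tray_floor between -0.11 and 0.11 m and z of carton_mid in the frame of tray_floor between 0.03 and 0.04 m and z of each of light0_mid, light1_mid, light2_mid, light3_mid in the frame of carton_mid below 0.021 m and x of light0_mid in the frame of carton_mid between -0.056 and 0.056 m and y of light0_mid in the frame of carton_mid between -0.014 and 0.014 m and angle between each of light0_mid, light1_mid, light2_mid, light3_mid's own z axis and vertical below 0.3 rad and x of light1_mid in the frame of carton_mid between -0.056 and 0.056 m and y of light1_mid in the frame of carton_mid between -0.014 and 0.014 m and x of light2_mid in the frame of carton_mid between -0.056 and 0.056 m and y of light2_mid in the frame of carton_mid between -0.014 and 0.014 m and x of light3_mid in the frame of carton_mid between -0.056 and 0.056 m and y of light3_mid in the frame of carton_mid between -0.014 and 0.014 m and linear speed of carton below 0.02 m/s and contact force between carton and the fingers below 0.1 N); the robot touches nothing.
It fails at once if a bystander (scanner, tape roll, cutter, mug, marker or parcel) is moved more than 40 mm (distance of any of scanner, taperoll, cutter, mug, marker, parcel from where it was at the start of the episode above 0.04 m).
Of light0, light1, light2, light3 only 2 to 4 are there at a start; the rules pass over those that are not, and their reading is None.
At some moment in a run one of carton may be knocked a few centimetres aside while the robot is not near it.
It also fails if it takes over 210 s, if anything falls off the work surface, if the arm or the gripper's body presses on something with over 40 N, if the wrist force passes 120 N, or if a joint passes its speed limit or range.

## Robot

A 6-joint arm with a two-finger parallel gripper is mounted at the origin on the work surface. World frame = base frame: x ahead of the robot, y to its left, z up, the work surface at z = 0. Lengths are in mm, angles in rad, forces in N, time in s.
With the tool pointing down it reaches from about 300 to 775 mm from the base axis. Payload 14.6 kg.
Tool frame: the origin (TCP) lies on the centre line of the jaws, within the pads' length; the fingertips stand 19 mm ahead of it and the grasp point (between the pads) is the TCP (bot.tip_reach is the distance from the TCP to the fingertips, in mm); z points along the fingers, y is the line along which they close (so a half turn about z gives the same grasp; the last joint's range is limited). The gripper opens to 85 mm and grips with 20 to 120 N. Pads are 22 mm wide; open, the fingers measure 114 mm over their backs; the gripper's body (76 mm by 85 mm) begins 54 mm behind the grasp point. The pads swing forward as they close: fully open they stand 13 mm farther back than shut.
Start: joints at [-1.171, 0.3, 1.521, -0, 1.321, -0.067], TCP at [247.509, -491.151, 250.281] pointing down, gripper open.
Joint ranges: [-3.03, 3.03], [-0.79, 2.21], [0.23, 2.52], [-1.04, 4.18], [0, 3.07], [-2.55, 2.55]. Speed limits (rad/s): [2.22, 2.22, 2.57, 3.14, 3.14, 3.14].

## Interface

Orientations are given as a unit quaternion [w, x, y, z].
In Python, from rig import bot gives the robot as it stands. Calls block until the motion is done:
- bot.move_to(position, orientation): joint-space move of the TCP to a pose.
- bot.servo_line(position, attitude=None, speed=150, until_force=None): straight line of the TCP; attitude=None keeps the orientation; speed is the mean speed in mm/s. With until_force (N) it stops when the force on the tool has changed by that much, and returns True; else False.
- bot.move_joints(angles): joint-space move.
- bot.move_gripper(opening, grip_force=None): finger opening in mm; grip_force is the grip in N (None keeps the last); returns when the fingers have stopped.
- bot.dwell(seconds).
- bot.ik(position, orientation): joint angles nearest the present ones, or None.
- bot.read_state(): the state.
- bot.read_camera(name): name is "side" or "top"; returns a dict with "image" (400x640x3 uint8, blue, green, red), "depth" (400x640 float32, mm along the optical axis (not along the pixel's ray), 0 where there is no reading), "fovy" (degrees; the focal length in pixels is half the picture's height over the tangent of half this angle, whatever the lens; pixels are square), "cx", "cy" (the principal point, pixels), "eye" and "attitude" of the camera in the world. Camera axes: x right, y down, z forward; pixel columns grow to the right and rows downward; lengths in mm; the calibration is good to about 2 mm. A picture is of the moment at which its call begins.
A pose or a line that the arm cannot do raises bot.MotionError and nothing moves.
- bot.finish_job(): hands the job in; it is judged then, once.
The state is a dict: "clock": time; "joint_positions": joint angles; "qvel": joint speeds; "effort": joint torques, N m; "ee_pos": TCP position; "tool_rot": TCP orientation; "ft_force": force on the tool from outside, world axes, zero at the start; "moment": the same for the moment, N m; "grip_width": finger opening in mm; "grip_force": force on a finger pad.
Only numpy, scipy, OpenCV 4.12 (cv2) and the standard library are available. Lean on these libraries where they do the work, as an engineer would, in place of code of your own. Each camera call takes 0.05 s, during which the arm holds its last target. There are 200 camera calls.

## Working session

There is one attempt and no reset: what is moved stays moved. The work goes in short steps, each a Python script; the robot and the scene stay as the last script left them, time stands still between calls to the robot, and variables do not carry over. Pictures are saved under pics/ and viewed, at most 14 in all, crops included, and the job is handed in when it is done.

```bash
ls; mkdir -p pics
cat > h.py <<'E'
import numpy as np, cv2
from rig import bot
from scipy.spatial.transform import Rotation as R
def rot(q): return R.from_quat([q[1],q[2],q[3],q[0]]).as_matrix()
def quat(M):
    q=R.from_matrix(M).as_quat(); return [q[3],q[0],q[1],q[2]]
def cloud(c):
    h,w=c["depth"].shape; f=h/2/np.tan(np.radians(c["fovy"])/2)
    u,v=np.meshgrid(np.arange(w),np.arange(h)); d=c["depth"]
    p=np.stack([(u-c["cx"])/f*d,(v-c["cy"])/f*d,d],-1)
    P=p@rot(c["attitude"]).T+np.array(c["eye"]); P[d==0]=np.nan
    return P
def down(a):  # tool down, closing line (y) at world angle a
    y=np.array([np.cos(a),np.sin(a),0]); z=np.array([0,0,-1.]); x=np.cross(y,z)
    return quat(np.stack([x,y,z],1))
E
cat > look.py <<'E'
import sys
from h import *
for n in ("top","side"):
    c=bot.read_camera(n); cv2.imwrite(f"pics/{sys.argv[1]}_{n}.png",c["image"]); np.save(f"pics/{sys.argv[1]}_{n}.npy",cloud(c))
    print(n,c["fovy"],c["cx"],c["cy"],c["eye"],c["attitude"],c["image"].shape)
E
python3 look.py a
```

```text
pics
top 54.87066026118453 324.97181969462315 199.76500688930298 [ 480.49576301   97.33079386 1116.93840474] [-0.02499789  0.71048203 -0.70186779  0.04440714] (400, 640, 3)
side 45.20201664592514 318.10810410669234 201.36812019177725 [-93.27704321 967.10296902 923.36371524] [ 0.13514467 -0.28430187  0.84991469 -0.42255577] (400, 640, 3)
```

View pics/a_top.png

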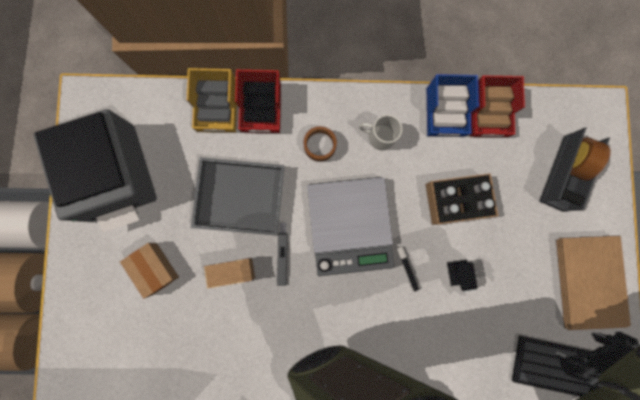

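View pics/a_side.png

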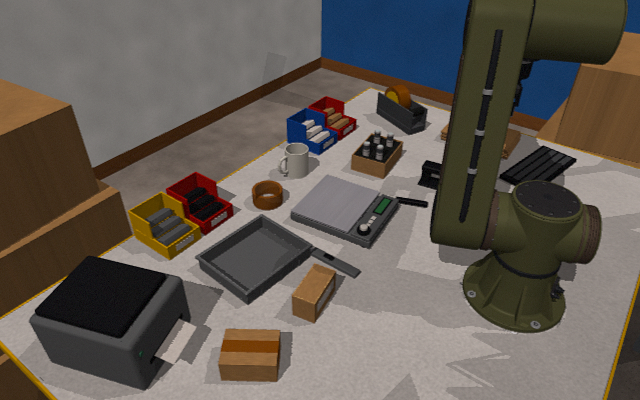

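Top view: the carton is at (230,271), mouth-down with its long side roughly along the image row. The parcel is at (148,270), tray (240,195), cutter (283,258), platter (350,212), tare button (324,265), marker (408,268) and scanner (463,275). The stock case is at (464,200) and seems to hold 4 lights. Next I measure by depth.

```bash
cat > m1.py <<'E'
from h import *
P=np.load("pics/a_top.npy"); im=cv2.imread("pics/a_top.png")
def box(name,u0,u1,v0,v1,z0,z1):
    S=np.zeros(P.shape[:2],bool); S[v0:v1,u0:u1]=1
    S&=(P[...,2]>z0)&(P[...,2]<z1)
    p=P[S]; r=cv2.minAreaRect(p[:,:2].astype(np.float32))
    print(name,len(p),"z",np.round(np.percentile(p[:,2],[5,50,95]),1),"c",np.round(r[0],1),"sz",np.round(r[1],1),"ang",round(r[2],2),"mean",np.round(p[:,:2].mean(0),1)); return p
box("carton",195,262,250,292,64,78)
box("parcel",115,180,235,300,50,75)
box("tray rim",185,290,150,240,41,55)
box("traywhole floor",200,275,165,225,-2,12)
box("platter",300,400,170,247,40,50)
box("console",310,400,244,285,36,50)
box("tare",312,336,255,275,53,66)
box("stock",422,502,170,225,50,68)
S=np.zeros(P.shape[:2],np.uint8); S[170:225,422:502]=1
S=(S*((P[...,2]>88)&(P[...,2]<108))).astype(np.uint8)
n,l,st,ce=cv2.connectedComponentsWithStats(S)
for i in range(1,n):
    p=P[l==i]; print("light",len(p),np.round(np.median(p,0),1),np.round(np.ptp(p[:,:2],axis=0),1))
for n,u0,u1,v0,v1 in [("cutter",272,293,230,288),("marker",395,422,244,294),("scanner",443,482,255,292),("mug",355,405,110,152),("tape",300,340,122,165)]:
    p=box(n,u0,u1,v0,v1,7,110)
E
python3 m1.py
python3 -c "
import cv2;i=cv2.imread('pics/a_top.png');i=i[150:300,180:510];cv2.imwrite('pics/a_c.png',cv2.resize(i,(792,360),interpolation=cv2.INTER_CUBIC))"
```

```text
carton 1036 z [67.6 70.8 74.1] c [384.8 328.4] sz [ 60.1 119.4] ang 10.45 mean [385. 328.]
parcel 1616 z [57.  60.7 64. ] c [389.7 548.7] sz [120.7  92. ] ang 35.28 mean [390. 547.]
tray rim 980 z [42.5 45.8 48.9] c [595.  313.2] sz [240.1 199.1] ang 85.38 mean [595.3 316.4]
traywhole floor 4310 z [1.5 4.8 8.3] c [602.9 320.6] sz [172.1 213.5] ang 0.73 mean [599.6 320.6]
platter 5053 z [42.6 45.9 48.9] c [548.    1.7] sz [189.8 220.1] ang 6.5 mean [549.6   0.7]
console 1845 z [38.8 43.  47.2] c [422.1 -11.4] sz [ 85.3 221.9] ang 0.89 mean [426.3 -12.2]
tare 125 z [53.2 56.1 64.5] c [407.9  70.8] sz [34.5 34.5] ang 45.93 mean [407.8  70.8]
stock 2125 z [52.7 56.4 61.8] c [ 595.2 -317.8] sz [123.1 174.2] ang 8.37 mean [ 594.6 -315.9]
light 65 [ 624.4 -357.8  100. ] [21.  22.3]
light 61 [ 611.6 -263.    99.9] [19.9 19.5]
light 66 [ 578.1 -366.4   99.4] [21.6 21.9]
light 63 [ 563.3 -272.2  100.2] [21.5 20.6]
cutter 571 z [10.4 14.9 22.9] c [424.  191.1] sz [154.9  36.7] ang 4.08 mean [425.7 190.1]
marker 303 z [10.6 17.3 21. ] c [ 402.1 -183.8] sz [131.6  49.6] ang 21.69 mean [ 396.8 -167.9]
scanner 717 z [ 8.1 71.7 76.5] c [ 382.2 -316.5] sz [78.8 59.2] ang 8.6 mean [ 384.  -310.7]
mug 808 z [ 8.  59.3 96.7] c [793.4 -87.5] sz [109.9  91.3] ang 53.96 mean [783. -92.]
tape 513 z [12.6 47.  51.2] c [750.4  87. ] sz [96.5 94.7] ang 25.99 mean [750.1  87.2]
```

View pics/a_c.png

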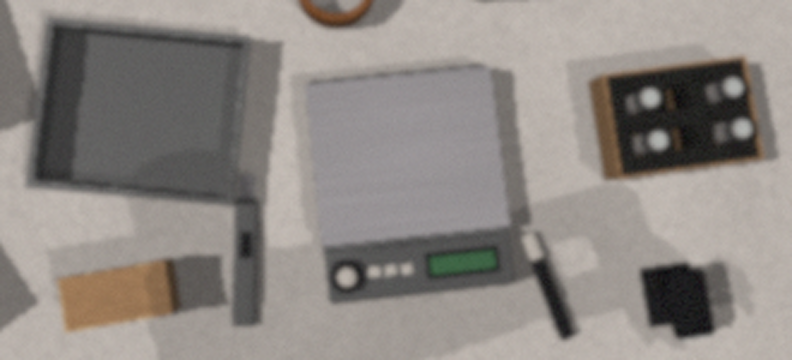

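```bash
cat >> h.py <<'E'
def tool(th,r,flip=1): # pitch th from straight down toward horizontal azimuth r (both rad)
    rh=np.array([np.cos(r),np.sin(r),0]); dn=np.array([0,0,-1.])
    z=np.cos(th)*dn+np.sin(th)*rh; y=flip*np.cross([0,0,1.],rh); return quat(np.stack([np.cross(y,z),y,z],1))
E
python3 - <<'E'
from h import *
s=bot.read_state(); print(np.round(rot(s["tool_rot"]),3), s["ft_force"], s["grip_width"],s["clock"])
d=np.radians
def t(n,p,q):
    j=bot.ik(p,q); print(n,None if j is None else np.round(j,2))
for f in (1,-1):
    for az in (100.45,-79.55): t(f"pick f{f} az{az}",[385,328,50],tool(0,d(az),f))
    for x in (540,573):
      for th in (-30,-15,0,60,75,90):
        for z in (130,250): t(f"plat f{f} x{x} th{th} z{z}",[x-(30 if th>30 else 0),0,z],tool(d(th),0,f))
E
```

```text
[[ 0.893  0.45  -0.   ]
 [ 0.45  -0.893  0.001]
 [ 0.    -0.001 -1.   ]] [-0.15909486  0.0383968   0.45390013] 85.0094736385053 0.1
pick f1 az100.45 None
pick f1 az-79.55 [ 0.63  0.47  1.81 -0.    0.86  0.45]
plat f1 x540 th-30 z130 [-0.06  0.67  1.34 -0.03  1.65 -1.62]
plat f1 x540 th-30 z250 [-0.06  0.56  1.23 -0.03  1.88 -1.63]
plat f1 x540 th-15 z130 [-0.06  0.53  1.5  -0.02  1.36 -1.63]
plat f1 x540 th-15 z250 [-0.06  0.41  1.39 -0.02  1.6  -1.63]
plat f1 x540 th0 z130 [-0.07  0.41  1.67 -0.    1.06 -1.64]
plat f1 x540 th0 z250 [-0.07  0.28  1.55 -0.    1.31 -1.64]
plat f1 x540 th60 z130 [-0.12  0.22  2.32  2.91  0.45  1.72]
plat f1 x540 th60 z250 None
plat f1 x540 th75 z130 [-0.13  0.37  2.37  2.99  0.91  1.63]
plat f1 x540 th75 z250 [-0.13 -0.02  2.35  2.89  0.51  1.76]
plat f1 x540 th90 z130 [-0.13  0.58  2.36  3.01  1.37  1.6 ]
plat f1 x540 th90 z250 [-0.13  0.14  2.39  2.98  0.97  1.66]
plat f1 x573 th-30 z130 [-0.05  0.74  1.22 -0.03  1.7  -1.62]
plat f1 x573 th-30 z250 [-0.05  0.63  1.11 -0.03  1.92 -1.63]
plat f1 x573 th-15 z130 [-0.06  0.6   1.4  -0.02  1.4  -1.62]
plat
[... 1414 characters left out ...]
0.03  1.7   1.52]
plat f-1 x573 th-30 z250 [-0.05  0.63  1.11 -0.03  1.92  1.51]
plat f-1 x573 th-15 z130 [-0.06  0.6   1.4  -0.02  1.4   1.52]
plat f-1 x573 th-15 z250 [-0.06  0.49  1.28 -0.02  1.64  1.51]
plat f-1 x573 th0 z130 [-0.06  0.47  1.58 -0.    1.09  1.51]
plat f-1 x573 th0 z250 [-0.06  0.35  1.45 -0.    1.34  1.51]
plat f-1 x573 th60 z130 [-0.11  0.28  2.24  2.92  0.43 -1.42]
plat f-1 x573 th60 z250 [-0.11 -0.01  2.17  2.17  0.11 -0.66]
plat f-1 x573 th75 z130 [-0.11  0.41  2.29  3.    0.87 -1.51]
plat f-1 x573 th75 z250 [-0.11  0.06  2.27  2.91  0.5  -1.4 ]
plat f-1 x573 th90 z130 [-0.12  0.59  2.28  3.02  1.31 -1.54]
plat f-1 x573 th90 z250 [-0.12  0.2   2.31  3.    0.95 -1.49]
```

Run:
```python
from h import *
d=np.radians
for az in (180,96.5,-83.5):
  for f in (1,-1):
    for th in (0,30,60,75,90):
      for z in (100,130,300):
        o=-40 if th>30 else 0
        p=[548+o*np.cos(d(az)),0+o*np.sin(d(az)),z]
        j=bot.ik(p,tool(d(th),d(az),f)); print(az,f,th,z,None if j is None else np.round(j,2))
```

```text
180 1 0 100 [-0.07  0.47  1.67 -0.    1.01  1.5 ]
180 1 0 130 [-0.07  0.42  1.65 -0.    1.07  1.5 ]
180 1 0 300 [-0.07  0.26  1.45 -0.    1.43  1.5 ]
180 1 30 100 [-0.06  0.73  1.32 -0.03  1.61  1.52]
180 1 30 130 [-0.06  0.69  1.31 -0.03  1.67  1.52]
180 1 30 300 [-0.06  0.54  1.13 -0.03  1.99  1.51]
180 1 60 100 [-0.05  1.11  0.83 -0.05  2.25  1.51]
180 1 60 130 [-0.05  1.07  0.83 -0.05  2.29  1.51]
180 1 60 300 [-0.05  0.92  0.7  -0.07  2.56  1.49]
180 1 75 100 [-0.05  1.25  0.69 -0.07  2.51  1.5 ]
180 1 75 130 [-0.05  1.2   0.7  -0.08  2.54  1.49]
180 1 75 300 [-0.05  1.03  0.63 -0.13  2.79  1.44]
180 1 90 100 [-0.04  1.36  0.6  -0.12  2.75  1.46]
180 1 90 130 [-0.04  1.31  0.63 -0.12  2.77  1.45]
180 1 90 300 [-0.04  1.1   0.63 -0.27  2.97  1.31]
180 -1 0 100 [-0.07  0.47  1.67 -0.    1.01 -1.64]
180 -1 0 130 [-0.07  0.42  1.65 -0.    1.07 -1.64]
180 -1 0 300 [-0.07  0.26  1.45 -0.    1.43 -1.64]
180 -1 30 100 [-0.06  0.73  1.32 -0.03  1.61 -1.62]
180 -1 30 130 [-0.06  0.69  1.31 -0.03  1.67 -1.62]
180 -1 30 300 [-0.06  0.54  1.13 -0.03  1.99 -1.63]
180 -1 60 100 [-0.05  1.11  0
[... 2081 characters left out ...]
0 300 [ 0.14  0.28  1.5  -0.53  1.4   0.13]
-83.5 1 60 100 [ 0.36  0.69  1.63 -1.03  1.38  0.76]
-83.5 1 60 130 [ 0.36  0.64  1.63 -1.02  1.41  0.72]
-83.5 1 60 300 [ 0.36  0.4   1.53 -1.    1.59  0.44]
-83.5 1 75 100 None
-83.5 1 75 130 None
-83.5 1 75 300 None
-83.5 1 90 100 None
-83.5 1 90 130 None
-83.5 1 90 300 None
-83.5 -1 0 100 None
-83.5 -1 0 130 None
-83.5 -1 0 300 None
-83.5 -1 30 100 None
-83.5 -1 30 130 None
-83.5 -1 30 300 None
-83.5 -1 60 100 [ 0.36  0.69  1.63 -1.03  1.38 -2.38]
-83.5 -1 60 130 [ 0.36  0.64  1.63 -1.02  1.41 -2.42]
-83.5 -1 60 300 None
-83.5 -1 75 100 None
-83.5 -1 75 130 None
-83.5 -1 75 300 None
-83.5 -1 90 100 None
-83.5 -1 90 130 None
-83.5 -1 90 300 None
```

```bash
cat >> h.py <<'E'
d=np.radians; UP=np.array([0,0,1.])
def ehat(az): return np.array([np.cos(az),np.sin(az),0])
def Rcart(az,zc): # carton with x along the turned 'e', z axis = zc ; y fixed by right hand
    raise NotImplementedError
def pose(p,q): T=np.eye(4); T[:3,:3]=rot(q); T[:3,3]=p; return T
def go(T,line=True,**k):
    (bot.servo_line if line else bot.move_to)(list(T[:3,3]),quat(T[:3,:3]),**k)
def quarter(az): # rotation turning down -> e(az)
    e=ehat(az); return R.from_rotvec(np.pi/2*np.cross(-UP,e)).as_matrix()
def cpose(c,az,k): # carton pose: start frame x=e, z=down, then k quarter turns
    e=ehat(az); M=np.stack([e,np.cross(-UP,e),-UP],1); T=np.eye(4)
    T[:3,:3]=np.linalg.matrix_power(quarter(az),k)@M; T[:3,3]=c; return T
def off(T,v): T=T.copy(); T[:3,3]+=v; return T
def turn(c0,az0,k,o,dep,th,c1,az1,half):
    """grip carton (centre c0, k quarter turns done, top at c0z+half) and set it on at c1 after one more turn"""
    g=pose(c0+o*ehat(az0)+(half-dep)*UP,tool(th,az0,-1))
    rel=np.linalg.inv(cpose(c0,az0,k))@g
    p=cpose(c1,az1,k+1)@rel
    return g,p
E
cat > stepA.py <<'E'
from h import *
c0=np.array([384.8,328.4,35]); az0=d(100.45); az1=d(96.5)
c1=np.array([548,1.7,45+59.25])+20*ehat(az1)
g,p=turn(c0,az0,0,15,22,d(-30),c1,az1,35)
mid=off(p,[0,0,110])
for n,T in (("pre",off(g,[0,0,130])),("g",g),("mid",mid),("p",p)):
    j=bot.ik(list(T[:3,3]),quat(T[:3,:3])); print(n,np.round(T[:3,3]),None if j is None else np.round(j,2))
import sys
if len(sys.argv)>1:
    go(off(g,[0,0,130]),False); go(g,speed=150); bot.move_gripper(50,40); print(bot.read_state()["grip_width"],bot.read_state()["grip_force"])
    go(off(g,[0,0,150])); go(mid,False); go(off(p,[0,0,8]),speed=120)
    print(bot.servo_line(list(p[:3,3]-[0,0,8]),speed=20,until_force=4)); s=bot.read_state(); print(p[:3,3],s["ee_pos"],s["ft_force"],s["clock"])
E
python3 stepA.py
```

```text
pre [382. 343. 178.] [ 0.84  0.47  1.54 -0.41  1.48  0.76]
g [382. 343.  48.] [ 0.84  0.65  1.6  -0.43  1.25  0.87]
mid [547.   9. 229.] [-0.38  0.54  1.51  0.88  1.7  -0.66]
p [547.   9. 119.] [-0.38  0.7   1.54  0.87  1.57 -0.81]
```

```bash
python3 stepA.py go && python3 look.py b >/dev/null
python3 - <<'E'
import cv2
a=cv2.imread('pics/b_top.png')[120:300,180:510];b=cv2.imread('pics/b_side.png')[100:300,180:510]
import numpy as np
cv2.imwrite('pics/b.png',cv2.resize(np.vstack([a,b]),None,fx=1.5,fy=1.5))
E
```

```text
pre [382. 343. 178.] [ 0.84  0.47  1.54 -0.41  1.48  0.76]
g [382. 343.  48.] [ 0.84  0.65  1.6  -0.43  1.25  0.87]
mid [547.   9. 229.] [-0.38  0.54  1.51  0.88  1.7  -0.66]
p [547.   9. 119.] [-0.38  0.7   1.54  0.87  1.57 -0.81]
59.75387158352549 43.34090173244476
True
[547.2075775    8.65500299 119.25      ] [547.20042451   8.63176932 120.99804118] [-1.38668582 -0.8406162   3.28920096] 8.575
```

View pics/b.png

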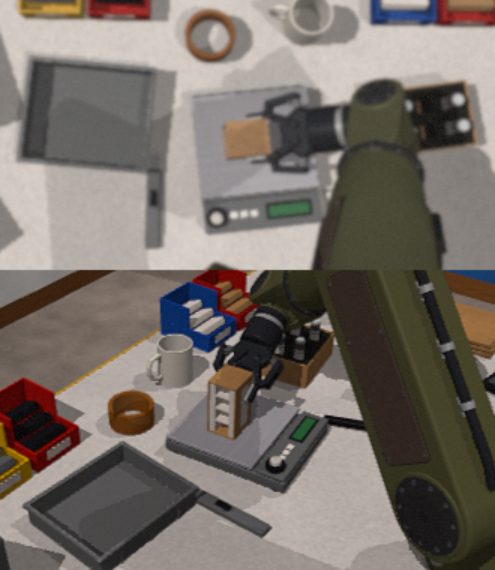

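The carton stands on its end on the platter, mouth toward +y, still held. Next I release it, retreat and measure.

```bash
cat > rel.py <<'E'
from h import *
bot.move_gripper(85); s=bot.read_state(); M=rot(s["tool_rot"]); p=np.array(s["ee_pos"])
bot.servo_line(list(p-M[:,2]*90)); bot.servo_line(list(p-M[:,2]*90+[0,0,90]))
E
cat >> h.py <<'E'
def top_rect(z0,z1,xy,rad,save=None):
    c=bot.read_camera("top"); P=cloud(c)
    if save: cv2.imwrite(save,c["image"])
    S=(P[...,2]>z0)&(P[...,2]<z1)&(np.hypot(P[...,0]-xy[0],P[...,1]-xy[1])<rad)
    S=cv2.morphologyEx(S.astype(np.uint8),cv2.MORPH_OPEN,np.ones((3,3)))
    p=P[S>0]; r=cv2.minAreaRect(p[:,:2].astype(np.float32)); return p,r
E
python3 rel.py
python3 - <<'E'
from h import *
s=bot.read_state(); print(s["ee_pos"],s["clock"])
# swing clear and look
bot.servo_line([500,-150,330])
p,r=top_rect(155,175,(546,21.6),90,"pics/c.png"); print(len(p),np.median(p,0),r)
E
```

```text
[555.641672   -68.52128866 254.60142464] 10.55
676 [546.74400419  23.9301675  164.42008997] ((546.251953125, 23.372011184692383), (60.046722412109375, 70.02472686767578), 6.331054210662842)
```

```bash
cat > stepB.py <<'E'
from h import *
az0=d(96.33); az1=d(96.5); c0=np.array([546.25,23.4,45+59.25])
c1=np.array([548,1.7,45+35])+20*ehat(az1)
g,p=turn(c0,az0,1,14,20,d(-30),c1,az1,59.25)
mid=off(p,[0,0,110])
for n,T in (("pre",off(g,[0,0,90])),("g",g),("mid",mid),("p",p)):
    j=bot.ik(list(T[:3,3]),quat(T[:3,:3])); print(n,np.round(T[:3,3]),np.round(j,2))
go(off(g,[0,0,90]),False); go(g,speed=120); bot.move_gripper(50,40); print(bot.read_state()["grip_width"])
go(off(g,[0,0,120])); go(mid,False); go(off(p,[0,0,8]),speed=120)
print(bot.servo_line(list(p[:3,3]-[0,0,8]),speed=20,until_force=4)); s=bot.read_state(); print(p[:3,3],s["ee_pos"],s["clock"])
E
python3 stepB.py && python3 rel.py
python3 - <<'E'
from h import *
bot.move_to([400,-120,330],tool(0,d(96.5),-1))
p,r=top_rect(106,125,(546,21.6),100,"pics/d.png"); print(len(p),np.median(p,0),r,bot.read_state()["clock"])
i=cv2.imread("pics/d.png"); cv2.imwrite("pics/d_c.png",cv2.resize(i[150:300,220:420],None,fx=3.5,fy=3.5,interpolation=cv2.INTER_CUBIC))
E
```

```text
pre [545.  37. 234.] [ 0.21  0.35  1.57 -0.54  1.32  0.26]
g [545.  37. 144.] [ 0.21  0.46  1.65 -0.57  1.16  0.36]
mid [550. -17. 204.] [-0.41  0.6   1.48  0.86  1.71 -0.71]
p [550. -17.  94.] [-0.41  0.77  1.51  0.85  1.58 -0.85]
59.56828023168268
True
[550.17916187 -17.42625822  94.        ] [550.14250372 -17.40738681  95.3522648 ] 17.7083
525 [557.74507096  22.7989502  112.81728767] ((546.35205078125, 22.964256286621094), (59.99441909790039, 117.45821380615234), 6.705827713012695) 20.575
```

View pics/d_c.png

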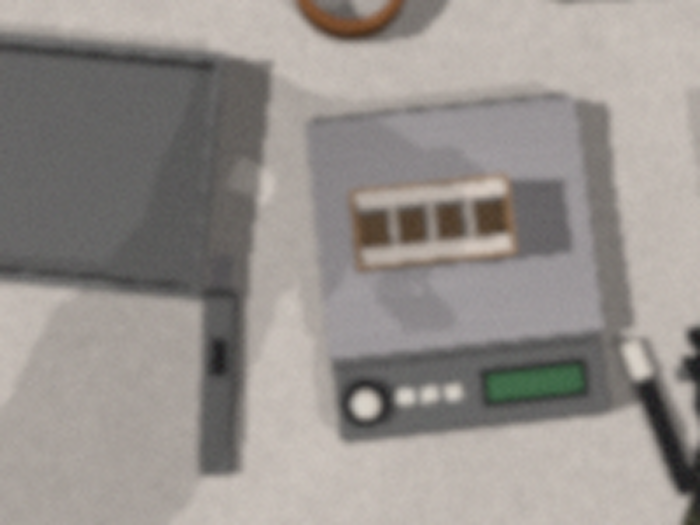

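The carton stands mouth-up with its four cells visible around (435,220) in the crop. The tare button is at (366,403). Next I press it.

Run:
```python
from h import *
q=tool(0,d(96.5),-1); xy=[407.9,70.8]
bot.move_gripper(0,20)
bot.move_to(xy+[150],q); bot.servo_line(xy+[92],q,speed=100)
print(bot.servo_line(xy+[68],q,speed=15,until_force=8)); bot.dwell(.3)
s=bot.read_state(); print(s["ee_pos"],s["ft_force"],s["clock"])
bot.servo_line(xy+[180])
c=bot.read_camera("top"); P=cloud(c)
```

```text
True
[407.94270886  70.82498152  75.933316  ] [-2.26093309 -0.2411395  10.08522158] 24.45
```

```bash
cat > light.py <<'E'
from h import *
import sys
def carton(guess=(546.35,22.96)):
    for rad in (100,):
        p,r=top_rect(106,122,guess,rad); (cx,cy),(w,h),a=r
        if w>h: w,h,a=h,w,a-90
        print("carton",round(cx,1),round(cy,1),round(w,1),round(h,1),round(a,2)); return np.array([cx,cy]),a+90,abs(w-60)<4 and abs(h-118.5)<4
def measure():
    P=np.load("pics/a_top.npy"); S=np.zeros(P.shape[:2],np.uint8); S[170:225,422:502]=1
    S=(S*((P[...,2]>88)&(P[...,2]<108))).astype(np.uint8); n,l,st,ce=cv2.connectedComponentsWithStats(S)
    out=[]
    for i in range(1,n):
        (c,r)=cv2.minEnclosingCircle(P[l==i][:,:2].astype(np.float32)); out.append((np.array(c)+P[l==i][:,:2].mean(0))/2); print(np.round(c,1),round(r,1),np.round(P[l==i][:,:2].mean(0),1))
    return out
def grab(L):
    azs=98.4; q0=tool(0,d(azs),-1); q1=tool(0,d(azs+90),-1)
    bot.move_gripper(34,30)
    bot.move_to([*L,200],q1); bot.servo_line([*L,88],q1,speed=150)
    bot.move_gripper(15,30); bot.move_gripper(34); bot.move_to([*L,88],q0)
    bot.move_gripper(10,30); print("w",bot.read_state()["grip_width"])
    bot.servo_line([*L,265],q0,speed=200); print("lifted w",bot.read_state()["grip_width"])
def insert(k):
    c,a,ok=carton()
    if not ok: print("carton not clear"); return False
    az=d(a); t=c+(-43.5+29*k)*ehat(az); q=tool(0,az,-1)
    bot.move_to([*t,265],q); bot.servo_line([*t,206],q,speed=120)
    hit=bot.servo_line([*t,136],q,speed=40,until_force=5); s=bot.read_state(); print("hit",hit,np.round(s["ee_pos"],1),np.round(s["ft_force"],1))
    return not hit
def leave():
    bot.move_gripper(34); p=bot.read_state()["ee_pos"]; bot.servo_line([p[0],p[1],250],speed=200)
E
python3 - <<'E'
from light import *
Ls=measure(); np.save("L.npy",Ls)
for L in Ls:
  for a in (98.4,188.4): print(np.round(bot.ik([*L,88],tool(0,d(a),-1)),2))
grab(Ls[3]); ok=insert(0)
if ok: leave()
print(ok,bot.read_state()["clock"])
E
```

```text
[ 625.4 -359.1] 11.2 [ 624.8 -357.9]
[ 611.  -265.2] 11.0 [ 610.9 -263.8]
[ 578.  -367.6] 11.2 [ 578.1 -366.5]
[ 564.  -273.3] 11.0 [ 563.5 -271.8]
[-0.57  0.83  1.09 -0.    1.22 -0.72]
[-0.57  0.83  1.09 -0.    1.22 -2.29]
[-0.46  0.71  1.3  -0.    1.13 -0.61]
[-0.46  0.71  1.3  -0.    1.13 -2.18]
[-0.62  0.75  1.23 -0.    1.16 -0.77]
[-0.62  0.75  1.23 -0.    1.16 -2.34]
[-0.51  0.63  1.43 -0.    1.07 -0.66]
[-0.51  0.63  1.43 -0.    1.07 -2.23]
w 20.947132448105144
lifted w 21.0599342584575
carton 546.3 22.8 60.0 117.7 6.56Traceback (most recent call last):
  File "<stdin>", line 5, in <module>
  File "light.py", line 25, in insert
    az=d(a); t=c+(-43.5+29*k)*ehat(az); q=tool(0,az,-1)
               ~^~~~~~~~~~~~~~~~~~~~~~
ValueError: operands could not be broadcast together with shapes (2,) (3,)
```

```bash
sed -i 's/\*ehat(az); q=/*ehat(az)[:2]; q=/' light.py
python3 - <<'E'
from light import *
ok=insert(0)
if ok: leave()
print(ok,bot.read_state()["clock"],bot.read_state()["grip_width"])
E
```

```text
carton 546.4 22.9 60.1 117.6 6.6
hit False [551.5 -20.4 136.2] [-1.  -0.4 -0.5]
True 36.425 34.033847754317605
```

Run:
```python
from light import *
Ls=np.load("L.npy")
for k,i in ((1,1),(2,2),(3,0)):
    grab(Ls[i])
    if bot.read_state()["grip_width"]<18: print("lost"); break
    if not insert(k): break
    leave()
print(bot.read_state()["clock"])
bot.servo_line([420,-120,300])
c=bot.read_camera("top"); P=cloud(c); cv2.imwrite("pics/e.png",c["image"])
for i in (0,1,2,3):
    t=np.array([546.4,22.9])+(-43.5+29*i)*ehat(d(96.6))[:2]
    S=np.hypot(P[...,0]-t[0],P[...,1]-t[1])<7; z=P[S][:,2]; print(i,np.round(np.median(P[S],0),1),np.round(np.percentile(z,[10,90]),1))
cv2.imwrite("pics/e_c.png",cv2.resize(c["image"][150:300,220:510],None,fx=2.7,fy=2.7,interpolation=cv2.INTER_CUBIC))
```

```text
w 20.9142094817891
lifted w 20.76391503445151
carton 579.5 34.9 60.1 116.4 -2.97
hit False [578.8  20.4 136.2] [-0.1  0.4 -0.9]
w 20.78926072384
lifted w 20.881184443460103
carton 579.5 34.8 60.4 116.2 -2.6
hit False [580.3  49.3 136.2] [-0.5  0.1  0.7]
w 20.844911903596042
lifted w 20.534480556970845
carton 579.4 34.8 60.1 116.3 -2.6
hit False [581.3  78.2 136.1] [-0.1  0.4 -1.1]
70.2583
0 [549.8 -18.7 111.6] [ 52.9 115.7]
1 [548.2   8.9  79.6] [ 44.4 115.6]
2 [546.6  37.4  46.6] [44.2 98.8]
3 [540.9  65.2  46.8] [44.5 49.1]
```

View pics/e_c.png

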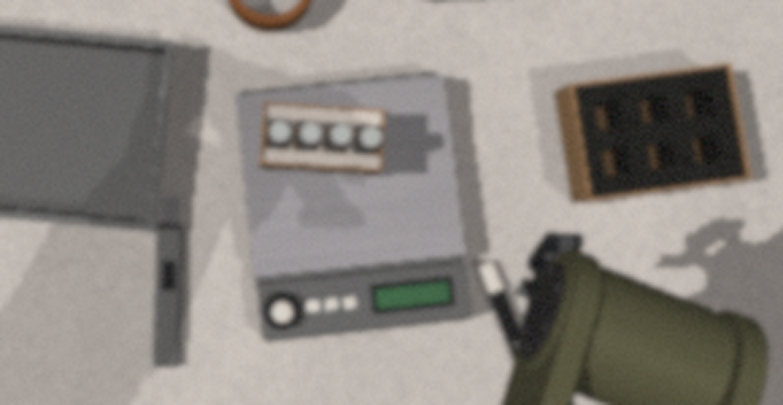

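```bash
cat > fin.py <<'E'
from light import *
c,a,ok=carton((579.4,34.8)); az=d(a); cam=bot.read_camera("top"); P=cloud(cam)
for i in range(4):
    t=c+(-43.5+29*i)*ehat(az)[:2]; S=np.hypot(P[...,0]-t[0]-1,P[...,1]-t[1]-0)<7; print(i,np.round(np.median(P[S],0),1))
q=tool(0,az,-1); T=[595,315]; qt=tool(0,d(85.4),-1)
print(ok,np.round(bot.ik([*c,99],q),2),np.round(bot.ik([*T,58],qt),2))
assert ok
bot.move_gripper(85); bot.move_to([*c,240],q); bot.servo_line([*c,100],q,speed=120)
bot.move_gripper(50,50); print(bot.read_state()["grip_width"])
bot.servo_line([*c,220],q,speed=80); bot.servo_line([*T,220],qt,speed=150); bot.servo_line([*T,68],qt,speed=80)
print(bot.servo_line([*T,50],qt,speed=15,until_force=4)); print(bot.read_state()["ee_pos"])
bot.move_gripper(85); bot.servo_line([*T,260],qt,speed=120); bot.move_to([400,0,330],tool(0,d(90),-1))
p,r=top_rect(64,84,T,110,"pics/f.png"); print(len(p),r,np.median(p[:,2]),bot.read_state()["clock"])
s=bot.read_camera("side"); cv2.imwrite("pics/f_c.png",np.vstack([cv2.resize(cv2.imread("pics/f.png")[120:300,160:430],None,fx=2,fy=2),cv2.resize(s["image"][180:300,140:410],None,fx=2,fy=2)]))
P=cloud(bot.read_camera("top")); S=(P[...,2]>90)&(P[...,2]<125)&(np.hypot(P[...,0]-T[0],P[...,1]-T[1])<90); print("light tops",S.sum(),np.percentile(P[S][:,2],[5,50,95]))
E
python3 fin.py
```

```text
carton 579.7 34.9 60.5 116.2 -2.9
0 [579.4  -7.7 145.1]
1 [579.2  20.2 144.8]
2 [581.3  49.5 144.6]
3 [583.2  78.7 146. ]
True [-0.    0.53  1.57 -0.    1.04  0.05] [ 0.43  0.77  1.28 -0.    1.09  0.51]
59.27105653087211
True
[595.05691002 315.06248389  59.69790564]
508 ((596.2007446289062, 314.3202209472656), (118.0307388305664, 60.525753021240234), 85.43956756591797) 71.72803993635944 85.4917
light tops 244 [ 94.67365175 103.11189087 106.15972917]
```

View pics/f_c.png

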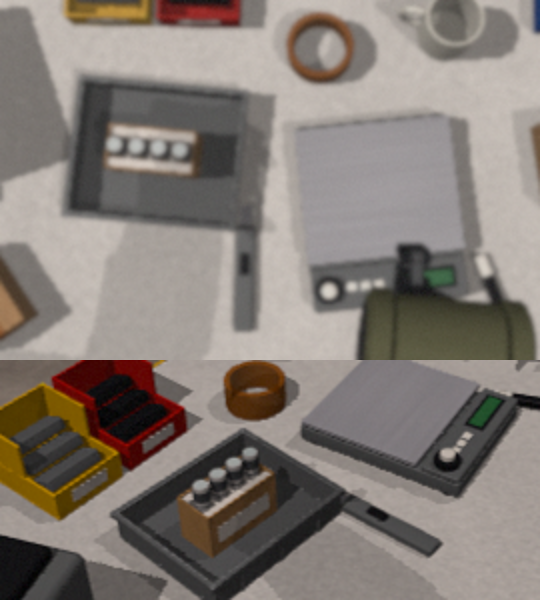

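The carton stands upright in the tray with all four lights bottomed out (tops at about 102.5 mm, as expected) and the robot is clear.

```bash
python3 -c "
from rig import bot
bot.dwell(0.5); print(bot.finish_job())"
```

```text
the job is handed in; nothing more can be done
None
```

The job is handed in at about 86 s on the robot clock: the carton was turned over onto the scale, tared empty (inferred from press force and depth, not read back), filled with all four penlights lens up and seated on the cell floors, and left upright on the tray floor. It was knocked aside once on the platter, and I re-measured it before continuing. `finish_job()` returned no verdict.

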